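# Sort the bag clips by feel into the hung caddy

## Robot

A 6-joint arm with a two-finger parallel gripper is mounted at the origin on the work surface. World frame = base frame: x ahead of the robot, y to its left, z up, the work surface at z = 0. Lengths are in m, angles in rad, forces in N, time in s.
With the tool pointing down it reaches from about 0.35 to 0.875 m from the base axis. Payload 4.2 kg.
Tool frame: the origin (TCP) lies between the finger pads; the fingertips stand 19 mm ahead of it and the grasp point (between the pads) is the TCP; z points along the fingers, y is the line along which they close (so a half turn about z gives the same grasp; the last joint's range is limited). The gripper opens to 87 mm and grips with 3 to 60 N. Pads are 19 mm wide; open, the fingers measure 117 mm over their backs; the gripper's body (75 mm by 190 mm) begins 51 mm behind the grasp point.
Start: joints at [-0.893, 0.385, 0.008, 0, -1.194, -0.259], TCP at [0.254, -0.571, 0.242] pointing down, gripper open.
Joint ranges: [-3.14, 3.14], [-1.21, 2.06], [-1.07, 1.41], [-3.16, 2.05], [-2.99, -0.16], [-3.1, 3.1]. Speed limits (rad/s): [2.79, 2.79, 3.14, 3.14, 3.14, 3.14].

## Interface

Orientations are given as a rotation vector (axis times angle).
In Python, from station import get_obs, cams, finish_job, models gives the robot as it stands.
- The arm moves only by the shell command python3 -m crank 'ROWS' [FORCE]. ROWS is JSON, a list of rows, each a list of 3 entries, a list of its own where there are three numbers: the shift along the tool's x, y, z as a fraction of full scale, then the turn, a rotation vector about the tool's x, y, z as a fraction of full scale, then the opening, from -1 (shut) to 1 (fully open). A call has 1 to 8 rows; each row shifts and turns the commanded pose from where the row before left it, along the tool's axes as they then stand; what a row does not reach is not made up. Full scale, the value 1, is 0.03 m for a shift and 4 degrees for a turn. A row lasts 1/10 s, in which the tool goes at most 50 mm and 8.59 degrees, less where a joint would pass 70% of its speed; a pose out of reach is approached as far as the arm can. A call with a number of a shift or a turn outside -1 to 1 is refused whole. A call with a gripper value outside its range is refused whole. The fingers move at their own pace and stop on an object; FORCE is the grip in N (left out, the last holds). Time passes only in rows, so rows that do not move let the fingers close. It gives the time, the measured TCP pose, the force, the opening and the grip force at its end, in the units of the state.
- get_obs(): the state, without advancing time (a new reading comes with each control period).
- cams.read_camera(name): name is "side" or "top"; returns (picture, depth): 400x640x3 uint8, red, green, blue; 400x640 float32, m along the optical axis (not along the pixel's ray), 0 where there is no reading.
- cams.calibration(name): a dict with "fov_y" (degrees; the focal length in pixels is half the picture's height over the tangent of half this angle, whatever the lens; pixels are square), "cx", "cy" (the principal point, pixels), "k1" (the pictures are not rectified: a ray, as slopes to the right and down, at radius r is drawn at 1 + k1 r^2 times it, then the intrinsics apply), "R" (3x3) and "t" (3): a world point X has camera coordinates R X + t. Camera axes: x right, y down, z forward; pixel columns grow to the right and rows downward; lengths in m; the calibration is good to about 2 mm. A picture is of the moment at which its call begins. calibration takes no time and is no camera call.
- finish_job(): hands the job in; it is judged then, once.
Trained networks look in the newest picture that a camera, given by its name, has taken for a name from the list of things; names that differ only in an ending like _2 or _b are one class to them, and where a whole thing is asked for, a point or a joint stands for the part that bears it (a point fixed in the world has none). Each returns a list of dicts, best first, with "score" (0 to 1); they miss things now and then, are a little off and sometimes report something else, mostly with a low value. They report only what shows in the picture. A call takes as long as a camera call. They do not tell look-alikes from the thing itself.
- models.boxes_of(thing, camera): "centre" ([x, y, z] in m, in the coordinates of the camera as it stood for that picture, good to about 4 mm: the middle of the surface that is visible of it).
The state is a dict: "clock": time; "q": joint angles; "joint_vel": joint speeds; "tau": joint torques, N m; "tool_pos": TCP position; "tcp_rot": TCP orientation; "force": force on the tool from outside, world axes, zero at the start; "torque": the same for the moment, N m; "grip_width": finger opening in m; "finger_force": force on a finger pad.
Only numpy, scipy, OpenCV 4.12 (cv2) and the standard library are available. Lean on these libraries where they do the work, as an engineer would, in place of code of your own. Each camera call takes 0.05 s, during which the arm holds its last target. There are 200 camera calls.

## Task

Unhook the clip caddy from the peg rack - lift its bar up clear of the hook tips before drawing it away - and stand it upright on the middle of the round trivet. Then squeeze each bag clip to feel its spring, and put every firm one into the caddy and every weak, worn-out one into the shallow wooden reject tray, so that each ends up inside. Leave the glass tumbler and the mug where they stand.

Things in the scene. Friction and masses are not known exactly. Their poses are not given: they have to be found in the camera images.
- rack: bamboo peg rack, fixed, leaning back 17 degrees, 360 mm wide, 207 mm high. Origin on the bar top straight below the bottoms of its two steel hooks; x points into the rack (the hooks open towards -x), y along it, z up. A bottle opener and a plastic measuring cup hang fixed at its ends (y = -155 and +155 mm).
- hook_bottom (a point): midway between the inner bottoms of the rack's two hooks (8 mm round steel, 34 mm to either side along y), 170 mm above the bar top; axes as the rack's. The hook tips, 21 mm towards -x, rise to 202 mm. The rack's top rail is 71 mm behind here (+x), its top 207 mm high.
- caddy_bar (a point): centre of the caddy's bamboo grip bar: 12 mm thick (x), 14 mm high, 158 mm long (y). At the start it lies in both hooks; the middle 45 mm between them is free to grip. To unhook, raise it 33 to 55 mm (higher, the box back meets the hooks from below), then draw it towards the rack's -x.
- caddy: open-topped white box, 126 mm (x) by 158 mm (y), 58 mm high, mass 0.3 kg; origin at the centre of its underside. At its +x side is a 12 mm thick back, from which two 14 mm wide posts rise to the grip bar (centre at x +57, z +137 mm from here, its top at 144 mm); between back and bar is a slot 130 mm wide, 72 mm high, where the hooks come through.
- caddy_in (a point): centre of the inside floor of the caddy, 4 mm above its underside, axes as the caddy's; the inside is 110 mm (x) by 150 mm (y), 54 mm deep
- trivet_top (a point): centre of the top face of the round ceramic trivet, 200 mm across, 8 mm thick, fixed on the bar top
- tray_in (a point): centre of the inside floor (6 mm above the bar top) of the shallow square wooden reject tray, fixed, 170 mm outside, 158 mm inside, 34 mm high; axes along its sides
- tumbler: clear glass tumbler, 72 mm across, 100 mm high; origin at the centre of its underside. To be left alone.
- mug: enamel steel mug, 82 mm across, 80 mm high, with a handle at its +y side; origin at the centre of its underside. To be left alone.
- clip1_mid (a point): centre (half-way up) of one of up to six steel bag clips that look alike; 4 or 5 are there, the others read None. It lies on its side: 92 mm long, 28 mm high, 40 mm wide over the two finger pads at its tail, 16 mm at the jaws; 60 g. x points from tail to jaws, z is the hinge axis (upright as found).
- clip2_mid (a point): a clip as clip1_mid. On every clip the two upright finger pads, one on each side (y), are 24 mm long and centred 34 mm behind this point (towards -x). Squeezing them together turns them about the hinge, 4 mm ahead of this point, until they are about 28 mm apart over their outsides, and the jaws open.
- clip3_mid (a point): a clip as clip1_mid. How clips feel: the pads of a weak one start to give at about 1.5 N and are fully closed at about 3 N; those of a firm one do not move below about 11 N and are fully closed at about 23 N. So a squeeze of 6 to 9 N closes a weak clip and leaves a firm one at its 40 mm. Left alone, a firm clip's jaws pinch with about 11 N, a weak one's with 1.4 N.
- clip4_mid (a point): a clip as clip1_mid (which clips are firm cannot be seen)
- clip5_mid (a point): a clip as clip1_mid
- clip6_mid (a point): a clip as clip1_mid
Mind the look-alikes: they are no part of the job. What is shaped like the part that bears clip1_mid but blue is not meant.

How it is judged:
On the way:
1. the caddy stands upright on the middle of the trivet (horizontal distance between caddy and trivet_top below 0.03 m and z of caddy in the frame of trivet_top between -0.004 and 0.006 m and angle between caddy's own z axis and vertical below 0.08 rad and linear speed of caddy below 0.03 m/s), for 0.2 s.
At the end, for the whole second after the job is handed in: the caddy stands upright on the trivet, its centre within 30 mm of the trivet centre; every firm clip (closed jaws pinch with over 5 N) lies at rest inside the caddy, centre below its rim, and every weak one (under 5 N) at rest inside the tray, centre under 50 mm above its floor (all of step 1 and ((contact force between clip1_c3 and clip1_arm_c3 above 5 N and x of clip1_mid in the frame of caddy_in between -0.055 and 0.055 m and y of clip1_mid in the frame of caddy_in between -0.075 and 0.075 m and z of clip1_mid in the frame of caddy_in between 0 and 0.056 m and linear speed of clip1 below 0.05 m/s) or (contact force between clip1_c3 and clip1_arm_c3 below 5 N and x of clip1_mid in the frame of tray_in between -0.079 and 0.079 m and y of clip1_mid in the frame of tray_in between -0.079 and 0.079 m and z of clip1_mid in the frame of tray_in between 0 and 0.05 m and linear speed of clip1 below 0.05 m/s)) and ((contact force between clip2_c3 and clip2_arm_c3 above 5 N and x of clip2_mid in the frame of caddy_in between -0.055 and 0.055 m and y of clip2_mid in the frame of caddy_in between -0.075 and 0.075 m and z of clip2_mid in the frame of caddy_in between 0 and 0.056 m and linear speed of clip2 below 0.05 m/s) or (contact force between clip2_c3 and clip2_arm_c3 below 5 N and x of clip2_mid in the frame of tray_in between -0.079 and 0.079 m and y of clip2_mid in the frame of tray_in between -0.079 and 0.079 m and z of clip2_mid in the frame of tray_in between 0 and 0.05 m and linear speed of clip2 below 0.05 m/s)) and ((contact force between clip3_c3 and clip3_arm_c3 above 5 N and x of clip3_mid in the frame of caddy_in between -0.055 and 0.055 m and y of clip3_mid in the frame of caddy_in between -0.075 and 0.075 m and z of clip3_mid in the frame of caddy_in between 0 and 0.056 m and linear speed of clip3 below 0.05 m/s) or (contact force between clip3_c3 and clip3_arm_c3 below 5 N and x of clip3_mid in the frame of tray_in between -0.079 and 0.079 m and y of clip3_mid in the frame of tray_in between -0.079 and 0.079 m and z of clip3_mid in the frame of tray_in between 0 and 0.05 m and linear speed of clip3 below 0.05 m/s)) and ((contact force between clip4_c3 and clip4_arm_c3 above 5 N and x of clip4_mid in the frame of caddy_in between -0.055 and 0.055 m and y of clip4_mid in the frame of caddy_in between -0.075 and 0.075 m and z of clip4_mid in the frame of caddy_in between 0 and 0.056 m and linear speed of clip4 below 0.05 m/s) or (contact force between clip4_c3 and clip4_arm_c3 below 5 N and x of clip4_mid in the frame of tray_in between -0.079 and 0.079 m and y of clip4_mid in the frame of tray_in between -0.079 and 0.079 m and z of clip4_mid in the frame of tray_in between 0 and 0.05 m and linear speed of clip4 below 0.05 m/s)) and ((contact force between clip5_c3 and clip5_arm_c3 above 5 N and x of clip5_mid in the frame of caddy_in between -0.055 and 0.055 m and y of clip5_mid in the frame of caddy_in between -0.075 and 0.075 m and z of clip5_mid in the frame of caddy_in between 0 and 0.056 m and linear speed of clip5 below 0.05 m/s) or (contact force between clip5_c3 and clip5_arm_c3 below 5 N and x of clip5_mid in the frame of tray_in between -0.079 and 0.079 m and y of clip5_mid in the frame of tray_in between -0.079 and 0.079 m and z of clip5_mid in the frame of tray_in between 0 and 0.05 m and linear speed of clip5 below 0.05 m/s)) and ((contact force between clip6_c3 and clip6_arm_c3 above 5 N and x of clip6_mid in the frame of caddy_in between -0.055 and 0.055 m and y of clip6_mid in the frame of caddy_in between -0.075 and 0.075 m and z of clip6_mid in the frame of caddy_in between 0 and 0.056 m and linear speed of clip6 below 0.05 m/s) or (contact force between clip6_c3 and clip6_arm_c3 below 5 N and x of clip6_mid in the frame of tray_in between -0.079 and 0.079 m and y of clip6_mid in the frame of tray_in between -0.079 and 0.079 m and z of clip6_mid in the frame of tray_in between 0 and 0.05 m and linear speed of clip6 below 0.05 m/s))); the robot touches nothing.
It fails at once if the tumbler or mug is shifted by more than 30 mm or tipped over (distance of any of tumbler, mug from where it was at the start of the episode above 0.03 m or angle between any of tumbler, mug's own z axis and vertical above 0.5 rad).
Of clip1, clip2, clip3, clip4, clip5, clip6 only 4 to 5 are there at a start; the rules pass over those that are not, and their reading is None.
At some moment in a run one of clip1, clip2, clip3, clip4, clip5, clip6 may be knocked a few centimetres aside while the robot is not near it.
It also fails if it takes over 200 s, if anything falls off the work surface, if the arm or the gripper's body presses on something with over 40 N, if the wrist force passes 120 N, or if a joint passes its speed limit or range.

## Working session

There is one attempt and no reset: what is moved stays moved. The work goes in short steps, Python scripts to look and compute and a shell command to move; the robot and the scene stay as the last step left them, time stands still between calls to the robot, and variables do not carry over. Pictures are saved under pics/ and viewed, at most 14 in all, crops included, and the job is handed in when it is done.

```bash
mkdir -p pics; ls; cat > h.py <<'E'
import numpy as np, cv2
from station import get_obs, cams, finish_job, models
from scipy.spatial.transform import Rotation as Ro
def snap(n,f=None):
    im,d=cams.read_camera(n)
    if f: cv2.imwrite('pics/'+f,im[:,:,::-1])
    return im,d
def K(n):
    c=cams.calibration(n); f=200/np.tan(np.radians(c['fov_y'])/2)
    return c,f
def world(n,p): 
    c,_=K(n); return np.array(c['R']).T@(np.array(p)-np.array(c['t']))
def proj(n,X):
    c,f=K(n); p=np.array(c['R'])@np.array(X)+np.array(c['t']); s=p[:2]/p[2]; s=s*(1+c['k1']*(s@s))
    return f*s+[c['cx'],c['cy']]
def unproj(n,d):
    """world points of whole depth image"""
    c,f=K(n); v,u=np.mgrid[0:d.shape[0],0:d.shape[1]]
    q=np.stack([(u-c['cx'])/f,(v-c['cy'])/f],-1); s=q.copy()
    for _ in range(8): s=q/(1+c['k1']*(s**2).sum(-1,keepdims=True))
    P=np.concatenate([s*d[...,None],d[...,None]],-1)
    W=(P-np.array(c['t']))@np.array(c['R']); W[d==0]=np.nan
    return W
E
python3 - <<'E'
from h import *
for n in('top','side'):
    im,d=snap(n,n+'0.png'); c,f=K(n); print(n,f,c['cx'],c['cy'],c['k1'],np.round(-np.array(c['R']).T@c['t'],3))
    for t in('clip1_mid','rack','caddy','caddy_bar','hook_bottom','trivet_top','tray_in','tumbler','mug'):
        for r in models.boxes_of(t,n)[:8 if 'clip' in t else 2]:
            w=world(n,r['centre']); print(t,round(r['score'],2),np.round(w,3),np.round(proj(n,w)))
print(get_obs())
E
```

```text
pics
top 502.59544496780245 320.79915365803566 200.3283289052181 -0.12320228849319897 [ 0.409 -0.054  1.511]
clip1_mid 0.54 [ 0.824 -0.046  0.033] [313. 115.]
clip1_mid 0.53 [ 0.676 -0.223  0.028] [370. 166.]
clip1_mid 0.36 [0.653 0.316 0.185] [176. 158.]
rack 0.61 [0.652 0.315 0.186] [177. 159.]
rack 0.51 [0.557 0.283 0.044] [198. 200.]
caddy 0.62 [0.557 0.281 0.042] [199. 200.]
caddy_bar 0.63 [0.557 0.28  0.045] [199. 200.]
hook_bottom 0.64 [0.656 0.315 0.186] [177. 157.]
trivet_top 0.6 [0.445 0.077 0.007] [267. 240.]
trivet_top 0.46 [0.657 0.314 0.187] [177. 157.]
tray_in 0.6 [ 0.454 -0.186  0.027] [356. 240.]
tray_in 0.57 [ 0.415 -0.37   0.006] [416. 255.]
tumbler 0.78 [0.285 0.351 0.057] [169. 292.]
tumbler 0.21 [ 0.416 -0.368  0.006] [416. 254.]
mug 0.96 [ 0.567 -0.476  0.025] [453. 205.]
side 481.6009790310066 311.59234687490977 201.6065527545188 -0.02188753829975974 [-0.058  0.861  0.803]
clip1_mid 0.88 [ 0.814 -0.048  0.017] [240. 208.]
clip1_mid 0.58 [ 0.668 -0.219  0.018] [311. 198.]
rack 0.93 [0.643 0.384 0.176] [159. 259.]
caddy 0.72 [0.563 0.275 0.072] [227. 283.]
caddy
[... 363 characters left out ...]
. 195.]
{'clock': 1.0, 'q': array([-8.93419739e-01,  3.84692923e-01,  7.90384168e-03, -3.15480532e-05,
       -1.19399039e+00, -2.58581882e-01]), 'joint_vel': array([-1.27304981e-03,  5.29833415e-04,  1.52974763e-03,  1.21053464e-03,
       -4.47803938e-05,  1.06737639e-04]), 'tau': array([ 1.81861228e-04, -3.90472627e+01,  1.87624973e+01,  4.22440454e+00,
        1.55529007e-02, -4.43105648e-05]), 'tool_pos': array([ 0.25417438, -0.5709592 ,  0.24155117]), 'tcp_rot': array([-6.53019435e-01,  3.07293959e+00, -2.84885803e-06]), 'force': array([0.39242469, 0.53702916, 0.37007208]), 'torque': array([-0.01877389, -0.00907732, -0.01462712]), 'finger_force': 0.0, 'grip_width': 0.08698118443670234}
```

View pics/top0.png

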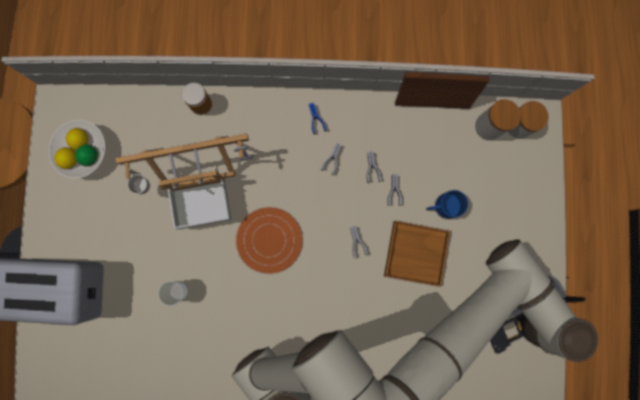

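View pics/side0.png

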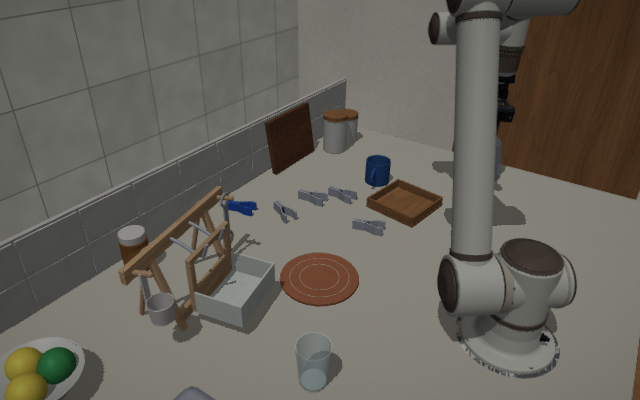

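The blue clip at top (318,117) is the look-alike. The grey clips, which are the ones meant, are at top (334,157), (374,167), (395,190) and (359,241). The caddy is at (200,205), the trivet at (269,240) and the tray at (417,252). Next I measure from depth and check the choice in one close crop.

```bash
cat > seg.py <<'E'
from h import *
def clips(tag=None,n='top'):
    im,d=snap(n); W=unproj(n,d); z=W[...,2]
    m=((z>0.012)&(z<0.04)&(W[...,0]>0.3)&(W[...,0]<0.95)&(abs(W[...,1])<0.6)).astype(np.uint8)
    k,l,s,c=cv2.connectedComponentsWithStats(m)
    out=[]
    for i in range(1,k):
        if not 60<s[i,4]<600: continue
        p=W[l==i]; q=p[:,:2]; (cx,cy),(a,b),ang=cv2.minAreaRect(q.astype(np.float32)*1000)
        col=np.median(im[l==i],0)
        mu=q.mean(0); e=np.linalg.svd(q-mu,full_matrices=False)[2][0]
        t=(q-mu)@e; w=(q-mu)@[-e[1],e[0]]
        mid=(t.max()+t.min())/2
        # tail side has wider spread
        sa=np.ptp(w[t>mid+.015]) if (t>mid+.015).sum()>3 else 0; sb=np.ptp(w[t<mid-.015]) if (t<mid-.015).sum()>3 else 0
        if sa>sb: e=-e
        print(c[i].round(),s[i,4],'ctr',np.round([cx,cy]),'size',np.round([a,b]),'zmax',np.round(np.percentile(p[:,2],90),3),'jawdir deg',round(np.degrees(np.arctan2(e[1],e[0]))),np.round([sa,sb],3),col)
    return im,d,W
E
python3 - <<'E'
from seg import *
im,d,W=clips()
cv2.imwrite('pics/c1.png',cv2.resize(im[90:270,150:430],None,fx=2.8,fy=2.8,interpolation=cv2.INTER_CUBIC)[:,:,::-1])
np.save('W.npy',W)
# trivet: colour fit
def ell(mask,name):
    k,l,s,c=cv2.connectedComponentsWithStats(mask.astype(np.uint8)); i=1+np.argmax(s[1:,4]); p=W[l==i]
    print(name,s[i,4],'min',np.nanmin(p,0).round(3),'max',np.nanmax(p,0).round(3),'med',np.nanmedian(p,0).round(3)); return p
r,g,b=[im[...,i].astype(int) for i in range(3)]
V,U=np.mgrid[0:400,0:640]
p=ell((r-b>60)&(U>220)&(U<310)&(V>200)&(V<280),'trivet')
p=ell((r-b>40)&(U>375)&(U<460)&(V>215)&(V<290),'tray'); print(cv2.minAreaRect(p[p[:,2]>.025][:,:2].astype(np.float32)*1000), cv2.minAreaRect(p[:,:2].astype(np.float32)*1000))
# caddy / rack
print('rail'); 
p=W[(W[...,2]>.19)&(U>100)&(U<260)&(V>120)&(V<200)]; print(len(p),cv2.minAreaRect(p[:,:2].astype(np.float32)*1000),np.percentile(p[:,2],90))
p=W[(W[...,2]>.13)&(W[...,2]<.24)&(U>150)&(U<245)&(V>165)&(V<200)]; print(len(p),cv2.minAreaRect(p[:,:2].astype(np.float32)*1000),np.percentile(p[:,2],[10,50,90]))
p=W[(r>130)&(abs(r-b)<40)&(W[...,2]>.02)&(U>160)&(U<240)&(V>180)&(V<235)]; print(len(p),cv2.minAreaRect(p[:,:2].astype(np.float32)*1000),np.percentile(p[:,2],[10,50,90]))
E
```

```text
[432. 104.] 321 ctr [ 876. -418.] size [239.  16.] zmax 0.037 jawdir deg -90 [0.008 0.018] [43. 28. 20.]
[315. 116.] 153 ctr [823. -54.] size [94. 40.] zmax 0.031 jawdir deg 19 [0.04  0.017] [ 60.  73. 122.]
[481. 130.] 95 ctr [ 808. -569.] size [83. 32.] zmax 0.036 jawdir deg -154 [0.027 0.028] [84. 82. 77.]
[333. 157.] 146 ctr [ 699. -109.] size [40. 93.] zmax 0.033 jawdir deg -21 [0.04  0.016] [117.5 116.  118. ]
[372. 166.] 161 ctr [ 676. -228.] size [92. 40.] zmax 0.031 jawdir deg 9 [0.04  0.017] [111. 109. 112.]
[394. 189.] 170 ctr [ 607. -298.] size [90. 41.] zmax 0.032 jawdir deg 3 [0.041 0.017] [109. 108. 111.]
[458. 202.] 84 ctr [ 573. -488.] size [75. 31.] zmax 0.038 jawdir deg 19 [0.028 0.027] [19. 36. 60.]
[356. 240.] 155 ctr [ 449. -187.] size [92. 40.] zmax 0.032 jawdir deg 17 [0.04  0.017] [116. 114. 116.]
trivet 3358 min [ 0.351 -0.024 -0.003] max [0.543 0.172 0.019] med [0.446 0.073 0.009]
tray 3243 min [ 0.324 -0.464 -0.005] max [ 0.513 -0.272  0.042] med [ 0.419 -0.372  0.007]
((419.1596984863281, -368.21441650390625), (171.33351135253906, 167.47018432617188), 80.78307342529297) ((411.4246520996094, -372.6078796386719), (172.9846649169922, 165.80984497070312), 75.83283233642578)
rail
1133 ((633.7158203125, 290.00714111328125), (114.77726745605469, 360.54705810546875), 12.734674453735352) 0.2101770661305855
467 ((602.9100341796875, 302.8231201171875), (195.14744567871094, 65.89552307128906), 88.65409851074219) [0.15996037 0.18258059 0.18840555]
1433 ((537.0794067382812, 271.446533203125), (108.19801330566406, 160.82040405273438), 12.706690788269043) [0.04035492 0.04472715 0.08000529]
```

View pics/c1.png

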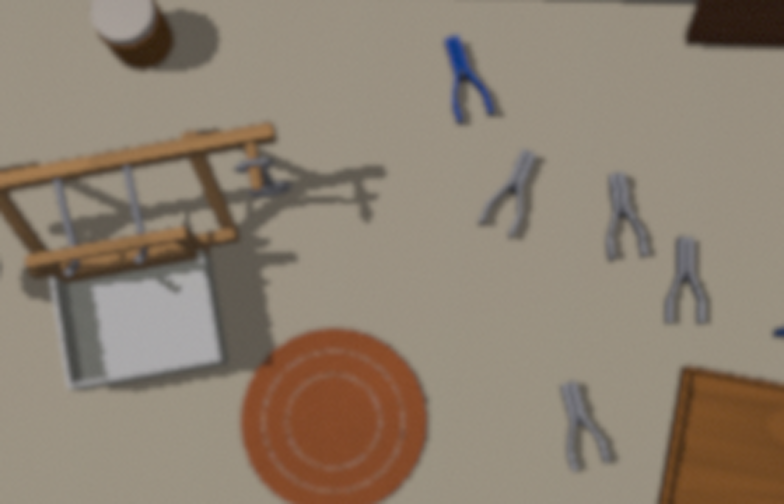

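The crop confirms four grey clips and one blue. Each clip's tail (the wide V) is towards the robot. Now I fit the grip bar from both views.

```bash
cat >> h.py <<'E'
def fit(n,yaw,lo,hi,org):
    im,d=snap(n); W=unproj(n,d); c,s=np.cos(yaw),np.sin(yaw)
    Q=(W-org)@np.array([[c,-s,0],[s,c,0],[0,0,1]])
    m=np.all((Q>lo)&(Q<hi),-1); return im,Q,m
def plan(p,yd,o=None):
    """deltas to bring TCP to p, pointing down, tool y along angle yd (deg, mod 180)"""
    o=get_obs(); R=Ro.from_rotvec(o['tcp_rot']); p=np.array(p)
    best=None
    for k in (0,180):
        a=np.radians(yd+k); y=np.array([np.cos(a),np.sin(a),0]); z=np.array([0,0,-1.]); T=Ro.from_matrix(np.stack([np.cross(y,z),y,z],1))
        rv=(R.inv()*T).as_rotvec(degrees=True)
        if best is None or np.linalg.norm(rv)<np.linalg.norm(best): best=rv
    s=R.inv().apply(p-o['tool_pos'])
    print('clock',round(o['clock'],1),'tcp',o['tool_pos'].round(4),'q6',o['q'][5].round(2),'w',round(o['grip_width'],4),'shift/30mm',(s/.03).round(3),'turn/4deg',(best/4).round(3))
E
python3 - <<'E'
from h import *
W=np.load('W.npy')
for yaw in (10,11,12,12.7,13.5):
    y=np.radians(yaw);c,s=np.cos(y),np.sin(y)
    Q=(W-[0.6,0.29,0])@np.array([[c,-s,0],[s,c,0],[0,0,1]])
    m=(Q[...,2]>.195)&(Q[...,0]>.03)&(Q[...,0]<.12)&(abs(Q[...,1])<.18); r=Q[m]; 
    A=np.polyfit(r[:,1],r[:,0],1)
    b=(Q[...,2]>.172)&(Q[...,2]<.198)&(abs(Q[...,0])<.03)&(abs(Q[...,1])<.09); q=Q[b]; B=np.polyfit(q[:,1],q[:,0],1)
    print(yaw,A.round(4),B.round(4),len(r),len(q),'y',np.percentile(q[:,1],[1,99]).round(4),'rail y',np.percentile(r[:,1],[0,1,99,100]).round(3),'x',np.percentile(q[:,0],[5,50,95]).round(4),'z',np.percentile(q[:,2],[5,50,95]).round(4))
for n in('top','side'):
    im,Q,m=fit(n,np.radians(12.5),[-.14,-.11,.02],[.03,.11,.23],np.array([.6,.29,0]))
    for zl,zh in((.02,.06),(.06,.09),(.09,.11),(.15,.17),(.17,.2)):
        k=m&(Q[...,2]>zl)&(Q[...,2]<zh); q=Q[k]
        if len(q)>5: print(n,zl,len(q),'x',np.percentile(q[:,0],[2,50,98]).round(3),'y',np.percentile(q[:,1],[2,50,98]).round(3),'z',np.percentile(q[:,2],[5,50,95]).round(3))
    u0,v0=proj(n,[.6,.29,.15]).astype(int); a=im[max(0,v0-70):v0+70,max(0,u0-90):u0+90]
    cv2.imwrite(f'pics/rack_{n}.png',cv2.resize(a,None,fx=4,fy=4,interpolation=2)[:,:,::-1])
E
```

```text
10 [-0.0278  0.0732] [-0.0305  0.0006] 955 357 y [-0.0835  0.0709] rail y [-0.179 -0.175  0.172  0.177] x [-0.009  -0.0003  0.0216] z [0.1747 0.1834 0.1896]
11 [-0.014   0.0733] [-0.0166  0.0006] 951 357 y [-0.0835  0.071 ] rail y [-0.18  -0.176  0.17   0.175] x [-0.0095 -0.0005  0.0217] z [0.1747 0.1834 0.1896]
12 [-0.0022  0.0732] [-0.0012  0.0007] 948 358 y [-0.0834  0.071 ] rail y [-0.18  -0.176  0.169  0.174] x [-0.01   -0.0008  0.0214] z [0.1747 0.1834 0.1896]
12.7 [0.0071 0.0732] [0.0079 0.0006] 946 358 y [-0.0834  0.071 ] rail y [-0.179 -0.177  0.168  0.173] x [-0.0104 -0.0006  0.0209] z [0.1747 0.1834 0.1896]
13.5 [0.017  0.0732] [0.0214 0.0006] 944 358 y [-0.0833  0.071 ] rail y [-0.18  -0.177  0.167  0.172] x [-0.0103 -0.0007  0.0209] z [0.1747 0.1834 0.1896]
top 0.02 1910 x [-0.111 -0.057 -0.004] y [-0.085 -0.002  0.069] z [0.039 0.044 0.053]
top 0.06 365 x [-0.12  -0.027  0.016] y [-0.104 -0.003  0.073] z [0.061 0.072 0.089]
top 0.09 442 x [-0.12  -0.026  0.006] y [-0.085 -0.004  0.073] z [0.091 0.098 0.104]
top 0.15 35 x [-0.008 -0.004  0.019] y [-0.086  0.024  0.072] z [0.154 0.166 0.17 ]
top 0.17 369 x [-0.016 -0.     0.027] y [-0.083 -0.009  0.068] z [0.173 0.184 0.189]
side 0.02 2064 x [-0.119 -0.046  0.018] y [-0.084 -0.012  0.101] z [0.04  0.044 0.058]
side 0.06 1662 x [-0.12  -0.052  0.015] y [-0.085  0.017  0.09 ] z [0.062 0.075 0.089]
side 0.09 852 x [-0.12  -0.026  0.006] y [-0.085  0.004  0.074] z [0.091 0.096 0.102]
side 0.15 136 x [-0.012 -0.004  0.012] y [-0.085  0.057  0.073] z [0.151 0.162 0.169]
side 0.17 526 x [-0.022 -0.004  0.027] y [-0.081  0.007  0.072] z [0.172 0.182 0.191]
```

View pics/rack_side.png

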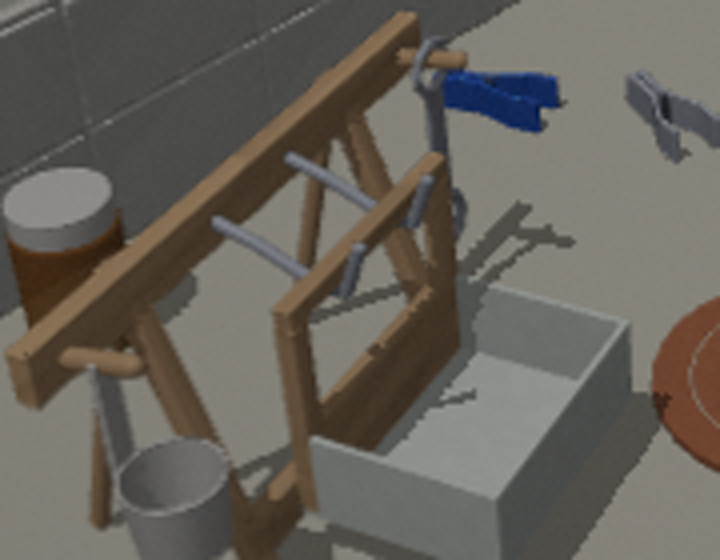

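```bash
python3 - <<'E'
from h import *
plan([.5998,.2859,.30],12.1)
E
```

```text
clock 1.1 tcp [ 0.2542 -0.571   0.2415] q6 -0.26 w 0.0871 shift/30mm [-22.141  21.407  -1.949] turn/4deg [  0.     -0.    -19.525]
```

```bash
R='' ; python3 -m crank '[[[0,0,-1],[0,0,0],0.15],[[0,0,-1],[0,0,0],0.15],[[-0.8,0.76,0],[0,0,0],0.15],[[-0.8,0.76,0],[0,0,0],0.15],[[-0.8,0.76,0],[0,0,0],0.15],[[-0.8,0.76,0],[0,0,0],0.15],[[-0.8,0.76,0],[0,0,0],0.15],[[-0.8,0.76,0],[0,0,0],0.15]]' 20
python3 -m crank '[[[-0.8,0.76,0],[0,0,0],0.15],[[-0.8,0.76,0],[0,0,0],0.15],[[-0.8,0.76,0],[0,0,0],0.15],[[-0.8,0.76,0],[0,0,0],0.15],[[-0.8,0.76,0],[0,0,0],0.15],[[-0.8,0.76,0],[0,0,0],0.15],[[-0.8,0.76,0],[0,0,0],0.15],[[-0.8,0.76,0],[0,0,0],0.15]]'
python3 -m crank '[[[-0.8,0.76,0],[0,0,0],0.15],[[-0.8,0.76,0],[0,0,0],0.15],[[-0.8,0.76,0],[0,0,0],0.15],[[-0.8,0.76,0],[0,0,0],0.15],[[-0.8,0.76,0],[0,0,0],0.15],[[-0.8,0.76,0],[0,0,0],0.15],[[-0.8,0.76,0],[0,0,0],0.15],[[-0.8,0.76,0],[0,0,0],0.15]]'
python3 -m crank '[[[-0.8,0.76,0],[0,0,0],0.15],[[-0.8,0.76,0],[0,0,0],0.15],[[-0.8,0.76,0],[0,0,0],0.15],[[-0.8,0.76,0],[0,0,0],0.15],[[0,0,0],[0,0,-1],0.15],[[0,0,0],[0,0,-1],0.15],[[0,0,0],[0,0,-1],0.15],[[0,0,0],[0,0,-1],0.15]]'
python3 -m crank '[[[0,0,0],[0,0,-1],0.15],[[0,0,0],[0,0,-1],0.15],[[0,0,0],[0,0,-1],0.15],[[0,0,0],[0,0,-1],0.15],[[0,0,0],[0,0,-1],0.15],[[0,0,0],[0,0,-1],0.15],[[0,0,0],[0,0,-1],0.15],[[0,0,0],[0,0,-1],0.15]]'
python3 -m crank '[[[0,0,0],[0,0,-1],0.15],[[0,0,0],[0,0,-1],0.15],[[0,0,0],[0,0,-1],0.15],[[0,0,0],[0,0,-1],0.15],[[0,0,0],[0,0,-1],0.15],[[0,0,0],[0,0,-1],0.15],[[0,0,0],[0,0,-1],0.15],[[0,0,0],[0,0,-0.52],0.15]]'
python3 -c "
from h import *
plan([.5998,.2859,.179],12.1)"
```

```text
clock: 1.95
tool_pos: [0.3304, -0.3862, 0.3017]
tcp_rot: [-0.653, 3.073, -0.001]
force: [-0.0, 0.0, 0.4]
grip_width: 0.0504
finger_force: 0.0
clock: 2.75
tool_pos: [0.4316, -0.1414, 0.3019]
tcp_rot: [-0.653, 3.072, -0.0]
force: [1.5, -0.3, -0.0]
grip_width: 0.0502
finger_force: 0.0
clock: 3.55
tool_pos: [0.5329, 0.1034, 0.3017]
tcp_rot: [-0.653, 3.072, 0.0]
force: [0.1, -0.2, 1.0]
grip_width: 0.05
finger_force: 0.0
clock: 4.35
tool_pos: [0.5832, 0.2245, 0.3014]
tcp_rot: [1.079, -2.95, 0.0]
force: [-0.5, 0.0, 0.4]
grip_width: 0.0503
finger_force: 0.0
clock: 5.15
tool_pos: [0.5832, 0.2244, 0.3015]
tcp_rot: [1.85, -2.539, -0.0]
force: [-0.1, -0.9, 0.4]
grip_width: 0.05
finger_force: 0.0
clock: 5.95
tool_pos: [0.5832, 0.2244, 0.3015]
tcp_rot: [2.445, -1.973, -0.0]
force: [-0.4, 0.7, -0.9]
grip_width: 0.0496
finger_force: 0.0
clock 6.0 tcp [0.5832 0.2244 0.3015] q6 -0.41 w 0.0496 shift/30mm [-1.888 -0.975  4.084] turn/4deg [0.001 0.    0.023]
```

```bash
python3 -m crank '[[[-0.95,-0.5,0],[0,0,0],0.15],[[-0.94,-0.48,0],[0,0,0],0.15],[[0,0,1],[0,0,0],0.15],[[0,0,1],[0,0,0],0.15],[[0,0,0.7],[0,0,0],0.15],[[0,0,0.7],[0,0,0],0.15],[[0,0,0.68],[0,0,0],0.15],[[0,0,0],[0,0,0],0.15]]'
python3 - <<'E'
from h import *
plan([.5998,.2859,.179],12.1)
im,d=snap('side'); u0,v0=proj('side',[.6,.29,.15]).astype(int); a=im[v0-70:v0+70,u0-90:u0+90]
cv2.imwrite('pics/g1.png',cv2.resize(a,None,fx=4,fy=4,interpolation=2)[:,:,::-1])
E
```

```text
clock: 6.75
tool_pos: [0.5983, 0.285, 0.1755]
tcp_rot: [2.437, -1.972, -0.004]
force: [0.5, -0.2, -0.2]
grip_width: 0.0503
finger_force: 0.0
clock 6.8 tcp [0.5983 0.285  0.1755] q6 -0.48 w 0.0503 shift/30mm [-0.019 -0.053 -0.116] turn/4deg [ 0.098 -0.033 -0.014]
```

View pics/g1.png

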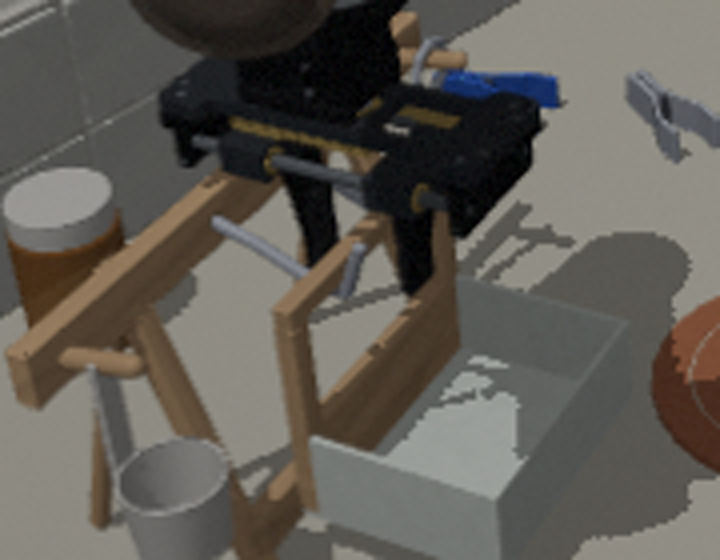

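The fingers straddle the bar between the two hooks, at about (310,230) and (415,260) in the crop. I'll close and lift.

```bash
python3 -m crank '[[[0,-0.05,-0.1],[0.1,0,0],-1],[[0,0,0],[0,0,0],-1],[[0,0,0],[0,0,0],-1],[[0,0,0],[0,0,0],-1],[[0,0,0],[0,0,0],-1],[[0,0,0],[0,0,0],-1]]' 50
python3 -m crank '[[[0,0,-0.3],[0,0,0],-1],[[0,0,-0.4],[0,0,0],-1],[[0,0,-0.4],[0,0,0],-1],[[0,0,-0.4],[0,0,0],-1],[[0,0,0],[0,0,0],-1],[[0,0,0],[0,0,0],-1]]'
python3 - <<'E'
from h import *
plan([.5998,.2859,.179],12.1)
im,d=snap('side'); u0,v0=proj('side',[.6,.29,.15]).astype(int); a=im[v0-80:v0+70,u0-90:u0+90]
cv2.imwrite('pics/g2.png',cv2.resize(a,None,fx=4,fy=4,interpolation=2)[:,:,::-1])
E
```

```text
clock: 7.4
tool_pos: [0.6015, 0.2863, 0.1824]
tcp_rot: [-2.439, 1.972, -0.007]
force: [-0.2, 0.3, 0.7]
grip_width: 0.0117
finger_force: 50.0
clock: 8.0
tool_pos: [0.6011, 0.2863, 0.2276]
tcp_rot: [-2.438, 1.972, -0.006]
force: [-0.3, 0.5, -4.0]
grip_width: 0.0117
finger_force: 50.0
clock 8.0 tcp [0.6011 0.2863 0.2276] q6 -0.48 w 0.0117 shift/30mm [0.007 0.059 1.619] turn/4deg [-0.108  0.012 -0.009]
```

View pics/g2.png

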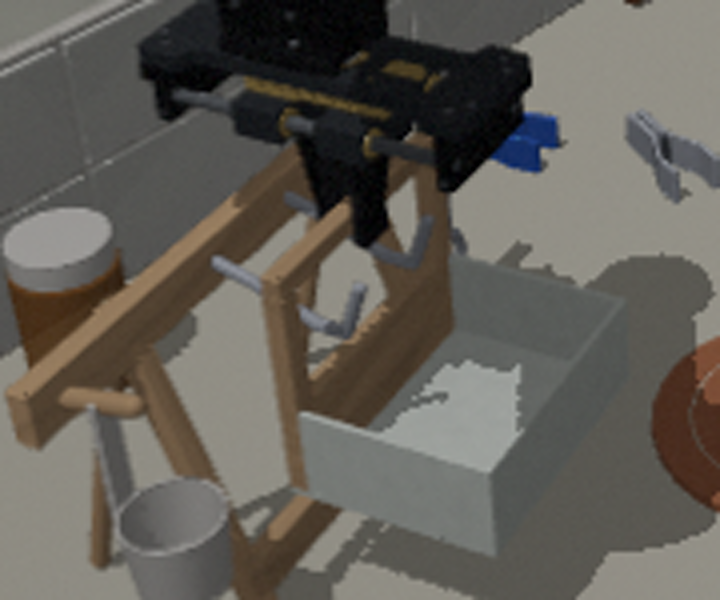

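The bar is clear of the hook tips and the caddy hangs level. Now I draw it out and carry it over the trivet.

```bash
python3 -m crank '[[[0,0.5,0],[0,0,0],-1],[[0,0.6,0],[0,0,0],-1],[[0,0.6,0],[0,0,0],-1],[[0,0.6,0],[0,0,0],-1],[[0,0.6,0],[0,0,0],-1],[[0,0.3,0],[0,0,0],-1],[[0,0,0],[0,0,0],-1]]'
python3 - <<'E'
from h import *
plan([.5017,.0859,.17],12.1)
E
```

```text
clock: 8.75
tool_pos: [0.5064, 0.2658, 0.2264]
tcp_rot: [-2.44, 1.972, -0.006]
force: [0.9, -0.2, -2.5]
grip_width: 0.0115
finger_force: 50.0
clock 8.8 tcp [0.5064 0.2658 0.2264] q6 -0.56 w 0.0115 shift/30mm [5.83  1.424 1.873] turn/4deg [-0.089 -0.004  0.004]
```

```bash
python3 -m crank '[[[0.5,0.12,0],[0,0,0],-1],[[0.9,0.22,0],[0,0,0],-1],[[0.9,0.22,0],[0,0,0],-1],[[0.9,0.22,0],[0,0,0],-1],[[0.9,0.22,0],[0,0,0],-1],[[0.9,0.22,0],[0,0,0],-1],[[0.83,0.22,0],[0,0,0],-1],[[0,0,0],[0,0,0],-1]]'
python3 -m crank '[[[0,0,0.6],[0,0,0],-1],[[0,0,0.6],[0,0,0],-1],[[0,0,0.6],[0,0,0],-1],[[0,0,0],[0,0,0],-1],[[0,0,0],[0,0,0],-1]]'
python3 - <<'E'
from h import *
plan([.5017,.0859,.1504],12.1)
for n in('top','side'):
    im,Q,m=fit(n,np.radians(12.1),[-.2,-.15,.0],[.12,.15,.2],np.array([.446,.074,0]))
    r,g,b=[im[...,i].astype(int) for i in range(3)]
    w=m&(abs(r-b)<25)&(r>70)&(Q[...,2]>.03)&(Q[...,2]<.1); q=Q[w]; print(n,len(q),np.percentile(q,[1,50,99],0).round(3))
    f=m&(r-b>50)&(Q[...,2]<.02)&(abs(Q[...,0])<.11); q=Q[f]; print('trivet',len(q),np.percentile(q,[.5,50,99.5],0).round(3))
E
```

```text
clock: 9.55
tool_pos: [0.5015, 0.083, 0.2261]
tcp_rot: [-2.436, 1.978, -0.006]
force: [0.7, 0.6, -3.9]
grip_width: 0.0116
finger_force: 50.0
clock: 10.05
tool_pos: [0.5027, 0.0861, 0.1724]
tcp_rot: [-2.439, 1.972, -0.008]
force: [0.4, -0.0, -2.4]
grip_width: 0.0112
finger_force: 50.0
clock 10.1 tcp [0.5027 0.0861 0.1724] q6 -0.28 w 0.0112 shift/30mm [-0.     0.041  0.732] turn/4deg [-0.101 -0.009 -0.003]
top 1318 [[-0.061 -0.08   0.03 ]
 [-0.009 -0.027  0.035]
 [ 0.053  0.075  0.093]]
trivet 531 [[-0.097 -0.095  0.001]
 [-0.072 -0.007  0.008]
 [ 0.092  0.096  0.016]]
side 2769 [[-0.061 -0.082  0.031]
 [-0.006 -0.014  0.051]
 [ 0.053  0.078  0.089]]
trivet 726 [[-0.098 -0.046  0.004]
 [-0.037  0.068  0.008]
 [ 0.091  0.097  0.011]]
```

```bash
python3 -m crank '[[[0,0,0.3],[0,0,0],-1],[[0,0,0.2],[0,0,0],-1],[[0,0,0.1],[0,0,0],-1],[[0,0,0.06],[0,0,0],-1],[[0,0,0.04],[0,0,0],-1],[[0,0,0],[0,0,0],-1]]'
```

```text
clock: 10.75
tool_pos: [0.5023, 0.0862, 0.1512]
tcp_rot: [-2.439, 1.972, -0.007]
force: [0.6, -0.5, -3.5]
grip_width: 0.0116
finger_force: 50.0
```

```bash
python3 -m crank '[[[0,0,0.04],[0,0,0],-1],[[0,0,0.03],[0,0,0],-1],[[0,0,0],[0,0,0],-1]]'
python3 -m crank '[[[0,0,0.04],[0,0,0],-1],[[0,0,0],[0,0,0],-1],[[0,0,0],[0,0,0],-1]]'
```

```text
clock: 11.05
tool_pos: [0.5033, 0.0864, 0.1504]
tcp_rot: [-2.438, 1.97, -0.01]
force: [1.2, -0.1, 4.2]
grip_width: 0.0114
finger_force: 50.0
clock: 11.35
tool_pos: [0.5033, 0.0864, 0.1503]
tcp_rot: [-2.438, 1.969, -0.01]
force: [-2.8, 0.7, 11.1]
grip_width: 0.0113
finger_force: 50.0
```

```bash
python3 -m crank '[[[0,0,-0.05],[0,0,0],-0.5],[[0,0,0],[0,0,0],-0.3],[[0,0,0],[0,0,0],-0.2],[[0,0,0],[0,0,0],-0.2],[[0,0,-1],[0,0,0],-0.2],[[0,0,-1],[0,0,0],-0.2],[[0,0,-1],[0,0,0],-0.2],[[0,0,-1],[0,0,0],-0.2]]' 8
python3 - <<'E'
from seg import *
im,d,W=clips()
for n in('side',):
    im,Q,m=fit(n,np.radians(12.1),[-.2,-.15,.0],[.12,.15,.2],np.array([.446,.074,0]))
    r,g,b=[im[...,i].astype(int) for i in range(3)]
    w=m&(abs(r-b)<25)&(r>70)&(Q[...,2]>.008)&(Q[...,2]<.1); q=Q[w]; print(n,len(q),np.percentile(q,[1,5,50,95,99],0).round(3))
plan([.42,-.2,.15],107)
E
```

```text
clock: 12.15
tool_pos: [0.5011, 0.0859, 0.2702]
tcp_rot: [-2.439, 1.973, -0.006]
force: [-0.3, 0.4, 0.1]
grip_width: 0.0348
finger_force: 0.0
[433. 104.] 325 ctr [ 877. -418.] size [240.  16.] zmax 0.037 jawdir deg -90 [0.011 0.018] [44. 29. 20.]
[315. 116.] 151 ctr [822. -53.] size [93. 40.] zmax 0.032 jawdir deg 20 [0.04  0.016] [ 62.  76. 126.]
[481. 130.] 107 ctr [ 809. -569.] size [86. 33.] zmax 0.037 jawdir deg -153 [0.025 0.031] [87. 84. 80.]
[333. 157.] 148 ctr [ 698. -109.] size [40. 92.] zmax 0.032 jawdir deg -21 [0.04  0.016] [121. 119. 122.]
[372. 166.] 162 ctr [ 676. -228.] size [92. 41.] zmax 0.033 jawdir deg 10 [0.041 0.017] [114. 112. 115.]
[395. 189.] 175 ctr [ 607. -298.] size [41. 90.] zmax 0.031 jawdir deg 3 [0.041 0.017] [112. 111. 114.]
[458. 201.] 72 ctr [ 574. -487.] size [76. 33.] zmax 0.036 jawdir deg 21 [0.032 0.028] [20. 37. 63.]
[280. 240.] 515 ctr [446.  62.] size [111. 124.] zmax 0.018 jawdir deg -19 [0.112 0.085] [157. 157. 154.]
[356. 240.] 154 ctr [ 449. -187.] size [92. 40.] zmax 0.032 jawdir deg 18 [0.04  0.017] [114. 113. 114.]
side 2749 [[-0.062 -0.082  0.009]
 [-0.062 -0.08   0.01 ]
 [-0.007 -0.013  0.028]
 [ 0.048  0.077  0.065]
 [ 0.053  0.078  0.067]]
clock 12.2 tcp [0.5036 0.0866 0.2738] q6 -0.28 w 0.0349 shift/30mm [8.761 4.796 4.042] turn/4deg [-0.177  0.183 21.278]
```

```bash
python3 -m crank '[[[0.9,0.5,0],[0,0,0],0.4],[[0.9,0.5,0],[0,0,0],0.4],[[0.9,0.5,0],[0,0,0],0.4],[[0.9,0.5,0],[0,0,0],0.4],[[0.9,0.5,0],[0,0,0],0.4],[[0.9,0.5,0],[0,0,0],0.4],[[0.9,0.5,0],[0,0,0],0.4],[[0.9,0.5,0],[0,0,0],0.4]]' 8
python3 -m crank '[[[0.9,0.5,0],[0,0,0],0.4],[[0.6,0.4,0],[0,0,0],0.4],[[0,0,0.2],[0,0,1],0.4],[[0,0,0.2],[0,0,1],0.4],[[0,0,0.2],[0,0,1],0.4],[[0,0,0.2],[0,0,1],0.4],[[0,0,0.2],[0,0,1],0.4],[[0,0,0.2],[0,0,1],0.4]]'
python3 -m crank '[[[0,0,0.2],[0,0,1],0.4],[[0,0,0.2],[0,0,1],0.4],[[0,0,0.2],[0,0,1],0.4],[[0,0,0.2],[0,0,1],0.4],[[0,0,0.2],[0,0,1],0.4],[[0,0,0.2],[0,0,1],0.4],[[0,0,0.2],[0,0,1],0.4],[[0,0,0.2],[0,0,1],0.4]]'
python3 -m crank '[[[0,0,0.2],[0,0,1],0.4],[[0,0,0.2],[0,0,1],0.4],[[0,0,0.2],[0,0,1],0.4],[[0,0,0.2],[0,0,1],0.4],[[0,0,0.2],[0,0,1],0.4],[[0,0,0.2],[0,0,1],0.4],[[0,0,0.2],[0,0,1],0.4],[[0,0,0],[0,0,0.3],0.4]]'
python3 -c "
from h import *
plan([.4166,-.1972,.023],107.5)"
```

```text
clock: 13.05
tool_pos: [0.4283, -0.1513, 0.2677]
tcp_rot: [-2.439, 1.972, -0.005]
force: [-0.1, -0.7, 0.4]
grip_width: 0.0606
finger_force: 0.0
clock: 13.85
tool_pos: [0.412, -0.1998, 0.2311]
tcp_rot: [-1.972, 2.439, -0.003]
force: [0.3, -0.7, 0.3]
grip_width: 0.0613
finger_force: 0.0
clock: 14.65
tool_pos: [0.4123, -0.1997, 0.1832]
tcp_rot: [-1.223, 2.888, -0.0]
force: [0.3, 0.5, 0.2]
grip_width: 0.0611
finger_force: 0.0
clock: 15.45
tool_pos: [0.412, -0.1996, 0.1409]
tcp_rot: [-0.458, 3.104, 0.003]
force: [1.0, -0.5, -0.4]
grip_width: 0.0608
finger_force: 0.0
clock 15.4 tcp [ 0.412  -0.1996  0.1409] q6 -1.18 w 0.0608 shift/30mm [-0.153  0.027  3.931] turn/4deg [ 0.015  0.057 -0.176]
```

```bash
python3 -m crank '[[[-0.15,0.03,0.9],[0,0,-0.2],0.4],[[0,0,0.9],[0,0,0],0.4],[[0,0,0.9],[0,0,0],0.4],[[0,0,0.7],[0,0,0],0.4],[[0,0,0.5],[0,0,0],0.4],[[0,0,0],[0,0,0],0.4]]' 7
python3 -m crank '[[[0,0,0],[0,0,0],-1],[[0,0,0],[0,0,0],-1],[[0,0,0],[0,0,0],-1],[[0,0,0],[0,0,0],-1],[[0,0,0],[0,0,0],-1],[[0,0,0],[0,0,0],-1],[[0,0,0],[0,0,0],-1],[[0,0,0],[0,0,0],-1]]' 7
```

```text
clock: 16.05
tool_pos: [0.4164, -0.1973, 0.0235]
tcp_rot: [-0.483, 3.102, 0.003]
force: [0.4, 0.3, 0.8]
grip_width: 0.0607
finger_force: 0.0
clock: 16.85
tool_pos: [0.4185, -0.1976, 0.0262]
tcp_rot: [-0.482, 3.096, -0.0]
force: [-0.8, 0.2, 6.8]
grip_width: 0.0291
finger_force: 7.1
```

Clip A closed to 29 mm at 7 N, so it is weak and goes to the tray.

```bash
python3 -m crank '[[[0,0,-0.5],[0,0,0],-1],[[0,0,-0.8],[0,0,0],-1],[[0,0,-0.8],[0,0,0],-1],[[0,0,-0.8],[0,0,0],-1],[[0,0,0],[0,0,0],-1]]' 7
python3 -c "
from h import *
plan([.3904,-.3277,.037],81)"
```

```text
clock: 17.35
tool_pos: [0.4193, -0.1979, 0.1152]
tcp_rot: [-0.482, 3.091, -0.003]
force: [0.1, -0.6, -0.8]
grip_width: 0.0292
finger_force: 7.0
clock 17.4 tcp [ 0.4193 -0.1979  0.1152] q6 -1.17 w 0.0292 shift/30mm [ 2.268 -3.819  2.592] turn/4deg [-0.01   0.197  6.678]
```

```bash
python3 -m crank '[[[0.45,-0.76,0],[0,0.2,0],-1],[[0.45,-0.76,0],[0,0,0],-1],[[0.45,-0.76,0],[0,0,0],-1],[[0.45,-0.76,0],[0,0,0],-1],[[0.47,-0.78,0],[0,0,0],-1],[[0,0,0],[0,0,1],-1],[[0,0,0],[0,0,1],-1],[[0,0,0],[0,0,1],-1]]'
python3 -m crank '[[[0,0,0.2],[0,0,1],-1],[[0,0,0.4],[0,0,1],-1],[[0,0,0.4],[0,0,1],-1],[[0,0,0.4],[0,0,0.7],-1],[[0,0,0.4],[0,0,0],-1],[[0,0,0.4],[0,0,0],-1],[[0,0,0.3],[0,0,0],-1],[[0,0,0],[0,0,0],-1]]'
python3 -c "
from h import *
plan([.3904,-.3277,.037],81)"
python3 -m crank '[[[0,0,0],[0,0,0],0.05],[[0,0,0],[0,0,0],0.1],[[0,0,0],[0,0,0],0.1],[[0,0,-0.3],[0,0,0],0.1],[[0,0,-0.6],[0,0,0],0.1],[[0,0,-0.9],[0,0,0],0.4],[[0,0,-0.9],[0,0,0],0.4],[[0,0,0],[0,0,0],0.4]]'
python3 - <<'E'
from seg import *
clips()
E
```

```text
clock: 18.15
tool_pos: [0.3863, -0.3273, 0.1114]
tcp_rot: [0.149, -3.129, 0.001]
force: [-0.2, 0.2, -0.3]
grip_width: 0.0291
finger_force: 7.0
clock: 18.95
tool_pos: [0.3857, -0.3271, 0.036]
tcp_rot: [-0.25, -3.122, 0.003]
force: [0.1, 0.1, -0.7]
grip_width: 0.029
finger_force: 7.0
clock 18.9 tcp [ 0.3857 -0.3271  0.036 ] q6 -1.36 w 0.029 shift/30mm [-0.159  0.007 -0.033] turn/4deg [-0.039 -0.137 -0.036]
clock: 19.75
tool_pos: [0.3899, -0.3288, 0.1236]
tcp_rot: [0.248, 3.129, -0.011]
force: [0.2, -0.2, -0.8]
grip_width: 0.0593
finger_force: 0.0
[149.  82.] 247 ctr [921. 461.] size [ 10. 276.] zmax 0.038 jawdir deg -90 [0.009 0.01 ] [67. 65. 62.]
[209.  83.] 79 ctr [920. 276.] size [ 7. 85.] zmax 0.037 jawdir deg 91 [0.006 0.004] [69. 66. 63.]
[311.  86.] 537 ctr [921. -40.] size [ 11. 540.] zmax 0.037 jawdir deg 90 [0.012 0.009] [69. 67. 64.]
[204. 109.] 64 ctr [841. 284.] size [25. 66.] zmax 0.037 jawdir deg -47 [0.021 0.018] [58.5 42.5 27.5]
[433. 104.] 323 ctr [ 876. -418.] size [239.  17.] zmax 0.038 jawdir deg -90 [0.011 0.018] [43. 28. 20.]
[315. 116.] 156 ctr [823. -53.] size [94. 41.] zmax 0.032 jawdir deg 20 [0.041 0.017] [ 61.  74. 122.]
[481. 130.] 100 ctr [ 808. -569.] size [84. 31.] zmax 0.037 jawdir deg -152 [0.024 0.03 ] [84. 81. 77.]
[333. 157.] 146 ctr [ 699. -110.] size [40. 92.] zmax 0.032 jawdir deg -22 [0.04  0.016] [117.5 115.  118. ]
[372. 165.] 160 ctr [ 676. -228.] size [93. 40.] zmax 0.032 jawdir deg 11 [0.041 0.016] [110.5 109.  112. ]
[394. 189.] 170 ctr [ 607. -298.] size [91. 40.] zmax 0.032 jawdir deg 0 [0.04  0.017] [109. 108. 111.]
[458. 202.] 82 ctr [ 574. -487.] size [75. 34.] zmax 0.038 jawdir deg 22 [0.032 0.028] [19. 36. 61.]
[426. 230.] 215 ctr [ 490. -382.] size [175.  48.] zmax 0.037 jawdir deg 75 [0.049 0.028] [90. 64. 37.]
[400. 278.] 81 ctr [ 346. -323.] size [103.  10.] zmax 0.038 jawdir deg -100 [0.01  0.006] [80. 60. 41.]
```

```bash
python3 -c "
from h import *
plan([.573,-.2992,.026],92)"
```

```text
clock 19.8 tcp [ 0.3887 -0.328   0.1216] q6 -1.36 w 0.0599 shift/30mm [-5.913  1.939  3.176] turn/4deg [-0.076 -0.006 -2.778]
```

```bash
python3 -m crank '[[[-0.8,0.3,0],[0,0,0],0.4],[[-0.9,0.3,0],[0,0,0],0.4],[[-0.9,0.3,0],[0,0,0],0.4],[[-0.9,0.3,0],[0,0,0],0.4],[[-0.9,0.3,0],[0,0,0],0.4],[[-0.9,0.3,0],[0,0,0],0.4],[[-0.61,0.14,0],[0,0,0],0.4],[[0,0,0.3],[0,0,-1],0.4]]' 7
python3 -m crank '[[[0,0,0.3],[0,0,-1],0.4],[[0,0,0.3],[0,0,-0.8],0.4],[[0,0,0],[0,0,0],0.4]]'
python3 -c "
from h import *
plan([.573,-.2992,.026],92)"
```

```text
clock: 20.6
tool_pos: [0.5744, -0.2978, 0.1085]
tcp_rot: [-0.135, -3.135, 0.006]
force: [-0.5, -0.7, -0.5]
grip_width: 0.061
finger_force: 0.0
clock: 20.9
tool_pos: [0.5699, -0.2976, 0.0882]
tcp_rot: [0.056, -3.13, 0.001]
force: [0.1, -0.4, -1.4]
grip_width: 0.061
finger_force: 0.0
clock 20.9 tcp [ 0.5699 -0.2976  0.0882] q6 -1.31 w 0.061 shift/30mm [-0.123 -0.056  2.072] turn/4deg [-0.01  -0.158  0.011]
```

```bash
python3 -m crank '[[[-0.1,-0.05,0.7],[0,-0.15,0],0.4],[[0,0,0.7],[0,0,0],0.4],[[0,0,0.6],[0,0,0],0.4],[[0,0,0],[0,0,0],0.4],[[0,0,0],[0,0,0],-1],[[0,0,0],[0,0,0],-1],[[0,0,0],[0,0,0],-1],[[0,0,0],[0,0,0],-1]]' 7
python3 -m crank '[[[0,0,0],[0,0,0],-1],[[0,0,0],[0,0,0],-1],[[0,0,0],[0,0,0],-1],[[0,0,0],[0,0,0],-1]]' 7
```

```text
clock: 21.7
tool_pos: [0.5751, -0.2999, 0.0317]
tcp_rot: [-0.057, 3.135, -0.005]
force: [-0.3, 0.0, 2.1]
grip_width: 0.04
finger_force: 6.9
clock: 22.1
tool_pos: [0.5751, -0.2999, 0.0316]
tcp_rot: [-0.057, 3.136, -0.005]
force: [-0.4, 0.9, 6.1]
grip_width: 0.04
finger_force: 6.9
```

Clip B held 40 mm at 7 N, so it is firm and goes to the caddy.

```bash
python3 -m crank '[[[0,0,-0.5],[0,0,0],-1],[[0,0,-0.8],[0,0,0],-1],[[0,0,-0.9],[0,0,0],-1],[[0,0,-0.9],[0,0,0],-1],[[0,0,-0.9],[0,0,0],-1],[[0,0,0],[0,0,0],-1]]' 9
python3 -c "
from h import *
plan([.4121,.0348,.05],102.1)"
```

```text
clock: 22.7
tool_pos: [0.5762, -0.3003, 0.1557]
tcp_rot: [-0.058, 3.129, -0.009]
force: [0.5, -0.8, -0.4]
grip_width: 0.0403
finger_force: 8.9
clock 22.7 tcp [ 0.5762 -0.3003  0.1557] q6 -1.3 w 0.0403 shift/30mm [ 5.096 11.386  3.392] turn/4deg [-0.103  0.168 -2.495]
```

```bash
python3 -m crank '[[[0.3,0.7,0],[0,0.1,0],-1],[[0.4,0.89,0],[0,0,0],-1],[[0.4,0.89,0],[0,0,0],-1],[[0.4,0.89,0],[0,0,0],-1],[[0.4,0.89,0],[0,0,0],-1],[[0.4,0.89,0],[0,0,0],-1],[[0.4,0.89,0],[0,0,0],-1],[[0.4,0.89,0],[0,0,0],-1]]'
python3 -m crank '[[[0.4,0.89,0],[0,0,0],-1],[[0.4,0.89,0],[0,0,0],-1],[[0.4,0.89,0],[0,0,0],-1],[[0.4,0.89,0],[0,0,0],-1],[[0.4,0.89,0],[0,0,0],-1],[[0,0,0],[0,0,-1],-1],[[0,0,0],[0,0,-1],-1],[[0,0,0],[0,0,-0.5],-1]]'
python3 - <<'E'
from h import *
plan([.4121,.0348,.05],102.1)
for n in('side','top'):
    im,d=snap(n); u0,v0=proj(n,[.44,.06,.1]).astype(int); a=im[v0-60:v0+60,u0-75:u0+75]
    cv2.imwrite(f'pics/p_{n}.png',cv2.resize(a,None,fx=4,fy=4,interpolation=2)[:,:,::-1])
E
```

```text
clock: 23.5
tool_pos: [0.4723, -0.0941, 0.1496]
tcp_rot: [0.056, -3.137, 0.004]
force: [0.1, 0.1, 0.1]
grip_width: 0.0396
finger_force: 8.9
clock: 24.3
tool_pos: [0.408, 0.0363, 0.1497]
tcp_rot: [0.334, -3.119, 0.004]
force: [0.4, 0.0, -0.4]
grip_width: 0.0404
finger_force: 8.9
clock 24.3 tcp [0.408  0.0363 0.1497] q6 -1.85 w 0.0404 shift/30mm [-0.138 -0.073  3.322] turn/4deg [-0.027 -0.065  0.032]
```

View pics/p_side.png

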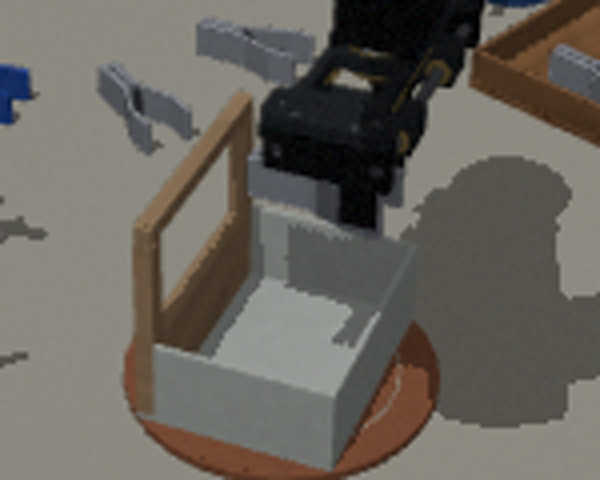

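The clip hangs level over the caddy near its -y wall, and clip A lies in the tray. I'll lower and release.

```bash
python3 -m crank '[[[-0.14,-0.1,0.4],[0,-0.06,0],-1],[[0,0,0.6],[0,0,0],-1],[[0,0,0.6],[0,0,0],-1],[[0,0,0.6],[0,0,0],-1],[[0,0,0.6],[0,0,0],-1],[[0,0,0.5],[0,0,0],-1],[[0,0,0],[0,0,0],-1]]'
python3 -c "
from h import *
plan([.4121,.0348,.05],102.1)"
python3 -m crank '[[[0,0,0],[0,0,0],0.08],[[0,0,0],[0,0,0],0.08],[[0,0,0],[0,0,0],0.08],[[0,0,-0.5],[0,0,0],0.08],[[0,0,-0.9],[0,0,0],0.08],[[0,0,-0.9],[0,0,0],0.08],[[0,0,-0.9],[0,0,0],0.4],[[0,0,0],[0,0,0],0.4]]' 7
python3 - <<'E'
from seg import *
clips()
plan([.66,-.2340,.12],101)
E
```

```text
clock: 25.1
tool_pos: [0.412, 0.0331, 0.0493]
tcp_rot: [0.328, -3.12, 0.006]
force: [-0.6, 0.4, 0.2]
grip_width: 0.0397
finger_force: 8.9
clock 25.1 tcp [0.412  0.0331 0.0493] q6 -1.84 w 0.0397 shift/30mm [-0.016  0.053 -0.023] turn/4deg [-0.044 -0.064 -0.027]
clock: 25.9
tool_pos: [0.4159, 0.0351, 0.1511]
tcp_rot: [-0.331, 3.114, 0.001]
force: [0.7, 0.9, 0.1]
grip_width: 0.0557
finger_force: 0.0
[433. 104.] 312 ctr [ 876. -418.] size [240.  14.] zmax 0.038 jawdir deg -89 [0.009 0.015] [43. 28. 20.]
[315. 116.] 152 ctr [822. -53.] size [92. 40.] zmax 0.031 jawdir deg 18 [0.04  0.016] [ 60.  74. 124.]
[481. 130.] 100 ctr [ 809. -569.] size [84. 31.] zmax 0.038 jawdir deg -154 [0.026 0.029] [85. 82. 78.]
[333. 157.] 144 ctr [ 699. -109.] size [40. 92.] zmax 0.032 jawdir deg -21 [0.04  0.016] [119. 117. 119.]
[372. 166.] 164 ctr [ 675. -228.] size [93. 41.] zmax 0.032 jawdir deg 10 [0.041 0.017] [112. 110. 113.]
[458. 202.] 83 ctr [ 574. -487.] size [76. 33.] zmax 0.038 jawdir deg 21 [0.031 0.027] [19. 36. 61.]
[264. 228.] 319 ctr [477.  81.] size [ 43. 147.] zmax 0.026 jawdir deg -75 [0.043 0.043] [115. 115. 111.]
[405. 253.] 194 ctr [ 419. -330.] size [44. 89.] zmax 0.036 jawdir deg -9 [0.044 0.023] [102.  97. 100.]
clock 25.9 tcp [0.4146 0.0347 0.1492] q6 -1.84 w 0.0578 shift/30mm [ -6.118 -10.471   1.018] turn/4deg [-0.005  0.096  0.269]
```

```bash
python3 -m crank '[[[-0.3,-0.6,0],[0,0.1,0.25],0.4],[[-0.45,-0.8,0],[0,0,0],0.4],[[-0.45,-0.8,0],[0,0,0],0.4],[[-0.45,-0.8,0],[0,0,0],0.4],[[-0.45,-0.8,0],[0,0,0],0.4],[[-0.45,-0.8,0],[0,0,0],0.4],[[-0.45,-0.8,0],[0,0,0],0.4],[[-0.45,-0.8,0],[0,0,0],0.4]]' 7
python3 -m crank '[[[-0.45,-0.8,0],[0,0,0],0.4],[[-0.45,-0.8,0],[0,0,0],0.4],[[-0.45,-0.8,0],[0,0,0],0.4],[[-0.45,-0.8,0],[0,0,0],0.4],[[-0.3,-0.6,0],[0,0,0],0.4],[[0,0,0.5],[0,0,0],0.4],[[0,0,0],[0,0,0],0.4]]'
python3 -c "
from h import *
plan([.642,-.234,.027],100)"
```

```text
clock: 26.75
tool_pos: [0.551, -0.1292, 0.1456]
tcp_rot: [0.302, -3.119, 0.003]
force: [0.4, 0.8, 0.4]
grip_width: 0.0611
finger_force: 0.0
clock: 27.45
tool_pos: [0.6327, -0.2281, 0.1278]
tcp_rot: [0.299, -3.115, -0.0]
force: [-1.1, -0.5, -1.3]
grip_width: 0.0609
finger_force: 0.0
clock 27.4 tcp [ 0.6327 -0.2281  0.1278] q6 -1.28 w 0.0609 shift/30mm [-0.309 -0.255  3.356] turn/4deg [ 0.016 -0.177  0.242]
```

```bash
python3 -m crank '[[[-0.28,-0.25,0.6],[0,-0.15,0.2],0.4],[[0,0,0.7],[0,0,0],0.4],[[0,0,0.7],[0,0,0],0.4],[[0,0,0.7],[0,0,0],0.4],[[0,0,0.6],[0,0,0],0.4],[[0,0,0],[0,0,0],0.4]]' 7
python3 -m crank '[[[0,0,0],[0,0,0],-1],[[0,0,0],[0,0,0],-1],[[0,0,0],[0,0,0],-1],[[0,0,0],[0,0,0],-1],[[0,0,0],[0,0,0],-1],[[0,0,0],[0,0,0],-1],[[0,0,0],[0,0,0],-1],[[0,0,0],[0,0,0],-1]]' 7
```

```text
clock: 28.05
tool_pos: [0.6421, -0.2331, 0.0293]
tcp_rot: [0.281, -3.127, -0.001]
force: [0.0, -0.2, 0.1]
grip_width: 0.0609
finger_force: 0.0
clock: 28.85
tool_pos: [0.6452, -0.2343, 0.0339]
tcp_rot: [-0.281, 3.123, -0.004]
force: [-1.0, 0.1, 4.8]
grip_width: 0.0292
finger_force: 7.0
```

Clip C closed to 29 mm at 7 N, so it is weak and goes to the tray.

```bash
python3 -m crank '[[[0,0,-0.5],[0,0,0],-1],[[0,0,-0.8],[0,0,0],-1],[[0,0,-0.9],[0,0,0],-1],[[0,0,-0.9],[0,0,0],-1],[[0,0,-0.9],[0,0,0],-1],[[0,0,0],[0,0,0],-1]]' 7
python3 -c "
from h import *
plan([.3804,-.4035,.044],81)"
```

```text
clock: 29.45
tool_pos: [0.6464, -0.2345, 0.1581]
tcp_rot: [-0.281, 3.116, -0.007]
force: [0.4, 0.5, -0.1]
grip_width: 0.0291
finger_force: 7.0
clock 29.4 tcp [ 0.6464 -0.2345  0.1581] q6 -1.28 w 0.0291 shift/30mm [ 9.779 -3.935  3.701] turn/4deg [-0.052  0.195  4.828]
```

```bash
python3 -m crank '[[[0.6,-0.3,0],[0,0.15,0],-1],[[0.9,-0.36,0],[0,0,0],-1],[[0.9,-0.36,0],[0,0,0],-1],[[0.9,-0.36,0],[0,0,0],-1],[[0.9,-0.36,0],[0,0,0],-1],[[0.9,-0.36,0],[0,0,0],-1],[[0.9,-0.36,0],[0,0,0],-1],[[0.9,-0.36,0],[0,0,0],-1]]'
python3 -m crank '[[[0.9,-0.36,0],[0,0,0],-1],[[0.9,-0.36,0],[0,0,0],-1],[[0.9,-0.35,0],[0,0,0],-1],[[0,0,0],[0,0,1],-1],[[0,0,0],[0,0,1],-1],[[0,0,0],[0,0,1],-1],[[0,0,0],[0,0,1],-1],[[0,0,0],[0,0,0.8],-1]]'
python3 -c "
from h import *
plan([.3804,-.4035,.044],81)"
```

```text
clock: 30.25
tool_pos: [0.4525, -0.3543, 0.1524]
tcp_rot: [0.279, -3.12, 0.001]
force: [0.6, -0.1, 0.0]
grip_width: 0.0291
finger_force: 7.0
clock: 31.05
tool_pos: [0.3796, -0.3995, 0.153]
tcp_rot: [-0.249, -3.123, 0.002]
force: [1.0, 0.3, -1.2]
grip_width: 0.0295
finger_force: 7.0
clock 31.1 tcp [ 0.3796 -0.3995  0.153 ] q6 -1.22 w 0.0295 shift/30mm [-0.078 -0.118  3.634] turn/4deg [-0.031 -0.122 -0.033]
```

```bash
python3 -m crank '[[[-0.08,-0.1,0.6],[0,-0.1,0],-1],[[0,0,0.7],[0,0,0],-1],[[0,0,0.7],[0,0,0],-1],[[0,0,0.7],[0,0,0],-1],[[0,0,0.6],[0,0,0],-1],[[0,0,0.3],[0,0,0],-1],[[0,0,0],[0,0,0],-1]]'
python3 -m crank '[[[0,0,0],[0,0,0],0.05],[[0,0,0],[0,0,0],0.1],[[0,0,0],[0,0,0],0.1],[[0,0,-0.3],[0,0,0],0.1],[[0,0,-0.6],[0,0,0],0.1],[[0,0,-0.9],[0,0,0],0.4],[[0,0,-0.9],[0,0,0],0.4],[[0,0,-0.9],[0,0,0],0.4]]'
python3 - <<'E'
from seg import *
clips()
plan([.667,-.0972,.12],69)
E
```

```text
clock: 31.75
tool_pos: [0.3815, -0.4031, 0.0445]
tcp_rot: [-0.245, -3.129, 0.003]
force: [0.4, -0.6, -0.4]
grip_width: 0.0293
finger_force: 7.0
clock: 32.55
tool_pos: [0.3834, -0.4034, 0.1567]
tcp_rot: [0.244, 3.129, -0.008]
force: [0.9, -0.4, 0.7]
grip_width: 0.0594
finger_force: 0.0
[432. 104.] 321 ctr [ 875. -418.] size [239.  18.] zmax 0.038 jawdir deg -90 [0.01  0.018] [43. 28. 20.]
[315. 116.] 153 ctr [822. -52.] size [92. 41.] zmax 0.032 jawdir deg 18 [0.041 0.016] [ 63.  74. 122.]
[481. 130.] 103 ctr [ 808. -570.] size [85. 31.] zmax 0.037 jawdir deg -154 [0.025 0.029] [84. 81. 77.]
[332. 157.] 148 ctr [ 699. -109.] size [40. 93.] zmax 0.032 jawdir deg -21 [0.04  0.016] [117.5 115.5 117. ]
[458. 202.] 79 ctr [ 574. -487.] size [76. 34.] zmax 0.038 jawdir deg 21 [0.03  0.027] [19. 36. 61.]
clock 32.6 tcp [ 0.3856 -0.4054  0.1619] q6 -1.21 w 0.0602 shift/30mm [-7.677 11.604  1.366] turn/4deg [-0.123  0.173  3.042]
```

```bash
python3 -m crank '[[[-0.4,0.6,0],[0,0,0],0.4],[[-0.6,0.9,0],[0,0,0],0.4],[[-0.6,0.9,0],[0,0,0],0.4],[[-0.6,0.9,0],[0,0,0],0.4],[[-0.6,0.9,0],[0,0,0],0.4],[[-0.6,0.9,0],[0,0,0],0.4],[[-0.6,0.9,0],[0,0,0],0.4],[[-0.6,0.9,0],[0,0,0],0.4]]' 7
python3 -m crank '[[[-0.6,0.9,0],[0,0,0],0.4],[[-0.6,0.9,0],[0,0,0],0.4],[[-0.6,0.9,0],[0,0,0],0.4],[[-0.6,0.9,0],[0,0,0],0.4],[[-0.6,0.9,0],[0,0,0],0.4],[[0,0,0.4],[0,0,1],0.4],[[0,0,0.4],[0,0,1],0.4],[[0,0,0.3],[0,0,1],0.4]]'
python3 -m crank '[[[0,0,0],[0,0,0],0.4]]'
python3 -c "
from h import *
plan([.667,-.0968,.028],69)"
```

```text
clock: 33.4
tool_pos: [0.5527, -0.2192, 0.155]
tcp_rot: [0.244, 3.129, -0.007]
force: [0.5, -2.0, -0.3]
grip_width: 0.0605
finger_force: 0.0
clock: 34.2
tool_pos: [0.6617, -0.1005, 0.1205]
tcp_rot: [0.573, 3.087, -0.006]
force: [-0.0, -0.4, 0.2]
grip_width: 0.0608
finger_force: 0.0
clock: 34.3
tool_pos: [0.6608, -0.1008, 0.1197]
tcp_rot: [-0.57, -3.089, 0.007]
force: [0.4, 0.3, 0.2]
grip_width: 0.0611
finger_force: 0.0
clock 34.3 tcp [ 0.6608 -0.1008  0.1197] q6 -2.03 w 0.0611 shift/30mm [-0.143  0.211  3.056] turn/4deg [-0.06   0.006  0.022]
```

```bash
python3 -m crank '[[[-0.14,0.2,0.6],[0,-0.1,0],0.4],[[0,0,0.7],[0,0,0],0.4],[[0,0,0.7],[0,0,0],0.4],[[0,0,0.6],[0,0,0],0.4],[[0,0,0.4],[0,0,0],0.4],[[0,0,0],[0,0,0],0.4]]' 7
python3 -m crank '[[[0,0,0],[0,0,0],-1],[[0,0,0],[0,0,0],-1],[[0,0,0],[0,0,0],-1],[[0,0,0],[0,0,0],-1],[[0,0,0],[0,0,0],-1],[[0,0,0],[0,0,0],-1],[[0,0,0],[0,0,0],-1],[[0,0,0],[0,0,0],-1]]' 7
```

```text
clock: 34.9
tool_pos: [0.6675, -0.0976, 0.0294]
tcp_rot: [0.568, 3.083, -0.009]
force: [-0.2, -0.1, 0.2]
grip_width: 0.0612
finger_force: 0.0
clock: 35.7
tool_pos: [0.6688, -0.0975, 0.0315]
tcp_rot: [0.568, 3.08, -0.008]
force: [-1.2, 0.8, 6.6]
grip_width: 0.0402
finger_force: 7.1
```

Clip D held 40 mm at 7 N, so it is firm. I'll carry it high over the bar to the caddy.

```bash
python3 -m crank '[[[0,0,-0.5],[0,0,0],-1],[[0,0,-0.9],[0,0,0],-1],[[0,0,-1],[0,0,0],-1],[[0,0,-1],[0,0,0],-1],[[0,0,-1],[0,0,0],-1],[[0,0,-1],[0,0,0],-1],[[0,0,-1],[0,0,0],-1],[[0,0,-1],[0,0,0],-1]]' 9
python3 -c "
from h import *
plan([.4005,.0936,.05],102.1)"
```

```text
clock: 36.5
tool_pos: [0.666, -0.0959, 0.2541]
tcp_rot: [0.569, 3.081, -0.008]
force: [0.3, 0.3, 0.3]
grip_width: 0.0398
finger_force: 8.9
clock 36.5 tcp [ 0.666  -0.0959  0.2541] q6 -2.04 w 0.0398 shift/30mm [10.586  2.76   6.696] turn/4deg [-0.082  0.115 -8.258]
```

```bash
python3 -m crank '[[[0.5,0.15,0],[0,0.1,0],-1],[[0.9,0.23,0],[0,0,0],-1],[[0.9,0.23,0],[0,0,0],-1],[[0.9,0.23,0],[0,0,0],-1],[[0.9,0.23,0],[0,0,0],-1],[[0.9,0.23,0],[0,0,0],-1],[[0.9,0.23,0],[0,0,0],-1],[[0.9,0.23,0],[0,0,0],-1]]'
python3 -m crank '[[[0.9,0.23,0],[0,0,0],-1],[[0.9,0.23,0],[0,0,0],-1],[[0.9,0.23,0],[0,0,0],-1],[[0.9,0.23,0],[0,0,0],-1],[[0.2,0.05,0],[0,0,-1],-1],[[0,0,0],[0,0,-1],-1],[[0,0,0],[0,0,-1],-1],[[0,0,0],[0,0,-1],-1]]'
python3 -m crank '[[[0,0,0],[0,0,-1],-1],[[0,0,0],[0,0,-1],-1],[[0,0,0],[0,0,-1],-1],[[0,0,0],[0,0,-1],-1],[[0,0,0],[0,0,-0.25],-1],[[0,0,0.8],[0,0,0],-1],[[0,0,0.8],[0,0,0],-1],[[0,0,0],[0,0,0],-1]]'
python3 - <<'E'
from h import *
plan([.4005,.0936,.05],102.1)
n='side'; im,d=snap(n); u0,v0=proj(n,[.44,.06,.1]).astype(int); a=im[v0-60:v0+60,u0-75:u0+75]
cv2.imwrite(f'pics/p2.png',cv2.resize(a,None,fx=4,fy=4,interpolation=2)[:,:,::-1])
E
```

```text
clock: 37.3
tool_pos: [0.4935, 0.0267, 0.2519]
tcp_rot: [0.571, 3.088, -0.006]
force: [1.2, 0.4, -0.2]
grip_width: 0.04
finger_force: 8.9
clock: 38.1
tool_pos: [0.3983, 0.0941, 0.2517]
tcp_rot: [0.13, 3.137, -0.006]
force: [-0.2, 0.4, -0.6]
grip_width: 0.0401
finger_force: 8.9
clock: 38.9
tool_pos: [0.3967, 0.0927, 0.2009]
tcp_rot: [0.327, -3.119, 0.011]
force: [-0.2, -0.9, -0.8]
grip_width: 0.0398
finger_force: 9.0
clock 38.9 tcp [0.3967 0.0927 0.2009] q6 -2.0 w 0.0398 shift/30mm [-0.162  0.034  5.029] turn/4deg [-0.087 -0.091 -0.028]
```

View pics/p2.png

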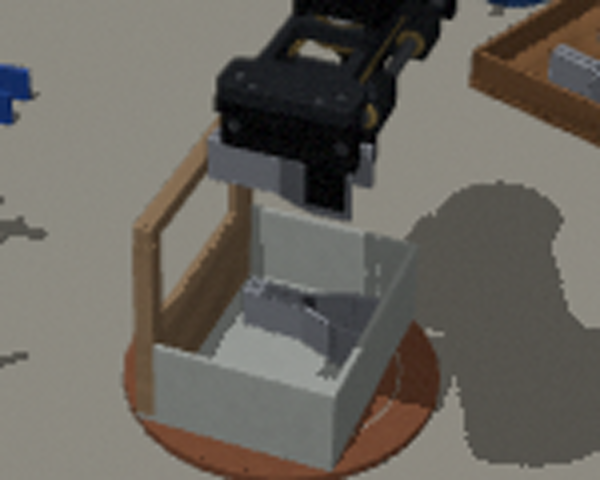

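Clip B lies in the caddy and clip D hangs above it. I'll check B's place before lowering.

```bash
python3 - <<'E'
from h import *
im,Q,m=fit('side',np.radians(12.1),[-.05,-.07,.028],[.05,.07,.05],np.array([.443,.072,0]))
q=Q[m]; print(len(q),np.percentile(q,[2,25,50,75,98],0).round(3))
for a in(-.05,-.03,-.01,.01,.03):
    k=q[(q[:,0]>a)&(q[:,0]<a+.02)]; print(a,len(k),(k[:,1].min().round(3),k[:,1].max().round(3)) if len(k) else '')
E
```

```text
262 [[-0.041 -0.049  0.029]
 [-0.024 -0.04   0.032]
 [-0.007 -0.027  0.037]
 [ 0.015 -0.022  0.039]
 [ 0.037 -0.01   0.042]]
-0.05 43 (np.float64(-0.054), np.float64(-0.008))
-0.03 72 (np.float64(-0.05), np.float64(-0.009))
-0.01 66 (np.float64(-0.045), np.float64(-0.016))
0.01 58 (np.float64(-0.043), np.float64(-0.021))
0.03 23 (np.float64(-0.04), np.float64(-0.023))
```

```bash
python3 -m crank '[[[-0.16,0.08,0.5],[0,-0.1,0],-1],[[0,0,0.8],[0,0,0],-1],[[0,0,0.8],[0,0,0],-1],[[0,0,0.8],[0,0,0],-1],[[0,0,0.8],[0,0,0],-1],[[0,0,0.7],[0,0,0],-1],[[0,0,0.5],[0,0,0],-1],[[0,0,0],[0,0,0],-1]]'
python3 -c "
from h import *
plan([.4005,.0936,.05],102.1)"
python3 -m crank '[[[0,0,0],[0,0,0],0.04],[[0,0,0],[0,0,0],0.04],[[0,0,0],[0,0,0],0.04],[[0,0,-0.5],[0,0,0],0.04],[[0,0,-0.9],[0,0,0],0.04],[[0,0,-0.9],[0,0,0],0.04],[[0,0,-0.9],[0,0,0],0.04],[[0,0,-0.9],[0,0,0],0.04]]' 7
python3 -m crank '[[[0,-0.9,-0.5],[0,0,0],0.04],[[0,-0.9,-0.5],[0,0,0],0.04],[[0,-0.9,0],[0,0,0],0.04],[[0,-0.9,0],[0,0,0],0.04],[[0,-0.9,0],[0,0,0],0.04],[[0,-0.9,0],[0,0,0],0.04],[[0,-0.9,0],[0,0,0],0.04],[[0,0,0],[0,0,0],0.04]]'
python3 - <<'E'
from seg import *
im,d,W=clips(); cv2.imwrite('pics/f_top.png',im[:,:,::-1])
snap('side','f_side.png')
for o,y,l in(([.443,.072,0],12.1,'caddy'),([.418,-.371,0],-9,'tray')):
    im,Q,m=fit('top',np.radians(y),[-.075,-.078,.028],[.075,.078,.06],np.array(o))
    if l=='caddy': m&=abs(Q[...,0])<.05
    k,lb,s,c=cv2.connectedComponentsWithStats(m.astype(np.uint8))
    for i in range(1,k):
        if s[i,4]>20: q=Q[lb==i]; print(l,s[i,4],q.min(0).round(3),q.max(0).round(3))
E
```

```text
clock: 39.8
tool_pos: [0.4043, 0.0969, 0.0559]
tcp_rot: [-0.33, 3.118, -0.007]
force: [0.0, 0.6, 0.1]
grip_width: 0.0399
finger_force: 9.0
clock 39.8 tcp [0.4043 0.0969 0.0559] q6 -2.01 w 0.0399 shift/30mm [ 0.148 -0.08   0.195] turn/4deg [-0.074  0.082 -0.007]
clock: 40.6
tool_pos: [0.4031, 0.0971, 0.1812]
tcp_rot: [-0.33, 3.115, -0.004]
force: [0.9, 0.4, -0.5]
grip_width: 0.0454
finger_force: 0.0
clock: 41.4
tool_pos: [0.4428, -0.0896, 0.2107]
tcp_rot: [-0.324, 3.116, -0.006]
force: [0.1, -0.6, -0.4]
grip_width: 0.045
finger_force: 0.0
[432. 104.] 336 ctr [ 876. -417.] size [238.  17.] zmax 0.037 jawdir deg -90 [0.01  0.018] [43.  28.  19.5]
[315. 116.] 151 ctr [822. -51.] size [94. 40.] zmax 0.032 jawdir deg 19 [0.04  0.017] [ 62.  74. 123.]
[481. 130.] 102 ctr [ 810. -570.] size [86. 33.] zmax 0.038 jawdir deg -154 [0.028 0.033] [84.  81.5 77. ]
[458. 202.] 79 ctr [ 574. -487.] size [75. 34.] zmax 0.036 jawdir deg 24 [0.032 0.028] [19. 36. 61.]
[263. 225.] 120 ctr [487.  92.] size [ 17. 128.] zmax 0.034 jawdir deg 101 [0.017 0.012] [99. 98. 92.]
[405. 252.] 191 ctr [ 420. -332.] size [42. 92.] zmax 0.037 jawdir deg -9 [0.042 0.019] [77. 74. 76.]
[430. 257.] 194 ctr [ 412. -409.] size [46. 90.] zmax 0.037 jawdir deg -11 [0.046 0.021] [99. 94. 96.]
tray 144 [-0.05   0.02   0.028] [0.039 0.06  0.045]
tray 136 [-0.046 -0.054  0.028] [ 0.045 -0.015  0.042]
tray 39 [-0.068 -0.078  0.028] [ 0.025 -0.075  0.042]
```

View pics/f_top.png

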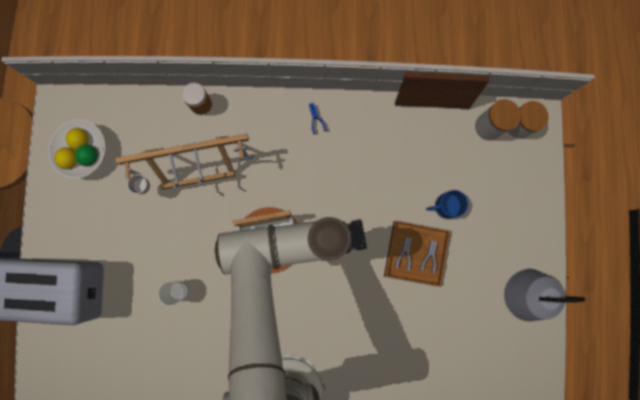

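View pics/f_side.png

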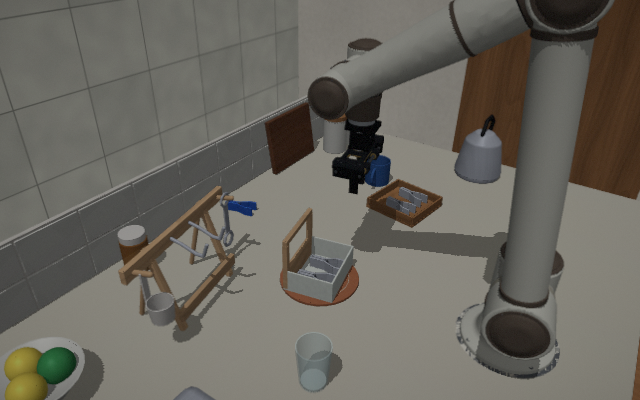

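Both trays are filled. The tray holds two clips, at top (404,252) and (430,257). The caddy holds two, at side (322,268). No other grey clip shows in either view, including the spots the arm hid at the start. One last number check from the side, then I hand in.

```bash
python3 - <<'E'
from h import *
im,Q,m=fit('side',np.radians(12.1),[-.05,-.07,.026],[.05,.07,.075],np.array([.443,.072,0]))
k,lb,s,c=cv2.connectedComponentsWithStats(m.astype(np.uint8))
for i in range(1,k):
    if s[i,4]>15: q=Q[lb==i]; print(s[i,4],np.percentile(q,[2,50,98],0).round(3).tolist())
im,Q,m=fit('side',np.radians(12.1),[-.2,-.15,.008],[.12,.15,.16],np.array([.446,.074,0]))
r,b=im[...,0].astype(int),im[...,2].astype(int)
q=Q[m&(abs(r-b)<25)&(r>70)]; print('caddy',np.percentile(q,[1,99],0).round(3).tolist())
for t in('mug','tumbler'): print(t,[world('side',x['centre']).round(3).tolist() for x in models.boxes_of(t,'side')[:1]])
E
```

```text
295 [[-0.041, -0.048, 0.026], [-0.007, -0.026, 0.036], [0.038, -0.009, 0.042]]
194 [[-0.04, 0.015, 0.027], [0.001, 0.026, 0.038], [0.044, 0.043, 0.043]]
caddy [[-0.062, -0.082, 0.009], [0.053, 0.078, 0.068]]
mug [[0.548, -0.439, 0.051]]
tumbler [[0.285, 0.341, 0.07]]
```

```bash
python3 -c "
from station import finish_job
print(finish_job())"
```

```text
the job is handed in; nothing more can be done
None
```

I handed the job in at about 42 s on the robot's clock: the caddy stands on the trivet with the two firm clips inside and the two weak ones are in the reject tray, though `finish_job` returned no verdict; the tumbler and mug read where they started.

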